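Post a spent solvent tin through the sprung flap of the waste safe

TASK

Loosen the clamp knob on the waste safe to its stop and slide the shutter fully open. Then lay the flat rectangular tin on the loading shelf clear of the flap, on its broad side, pointing straight at the mouth with its cap end away from it, and let go of it; then push it through the sprung flap so that it goes down the chute and the flap snaps shut behind it. Leave the jars, cans, cup and bottle where they stand.

Things in the scene. Friction and masses are not known exactly. Their poses are not given: they have to be found in the camera images.
- bin: The waste-tin safe, a grey sheet-metal box fixed to the bench, 300 mm deep, top at 245 mm, rear half of the roof a clear window. Origin: on the bench at the foot of its front face, under the middle of the mouth; x points level INTO the box (the way the tin must travel), z up, y along the front. The box spans x = 0 to 300 mm, y = -175 to +85 mm.
- mouth (a point): Middle of the mouth's lower edge, in the front face, 150 mm above the bench; axes as bin. The mouth is 92 mm wide and 73 mm high, closed by the flap. Just inside, a smooth 42 degree chute falls to a floor at 12 mm, between walls 120 mm apart: a tin pushed well over half its length through tips over the edge and slides down by itself.
- shelf_mid (a point): Point on the top face of the loading shelf (bare steel, no rim, top at 150 mm, from the mouth to 200 mm in front of it, 140 mm wide), on its middle line, 105 mm in front of the mouth: a good spot for the middle of the tin. Axes as bin.
- flap (a joint): Angle of the sprung flap (aluminium plate 88 x 66 x 3 mm, hinged along its top edge 220 mm above the bench, in the plane of the front face): 0 shut, positive swung inwards, at most 1.45 rad. A light spring (about 0.4 N at its lower edge to start, 1 N wide open) snaps it shut.
- shutter (a joint): Travel in m of the shutter, an aluminium plate 100 mm wide, 5 to 9 mm in front of the front face, covering the mouth from shelf to roof: near 0 closed, 0.115 fully open; it slides towards -y of bin (the robot's side). It takes about 2 N once freed. While the clamp knob is tight a pin stops it after about 7 mm.
- shutter_handle (a point): Centre of the shutter's handle, an upright black block on its top, 24 x 24 mm, from 257 to 300 mm above the bench (the point is at 280 mm, 13 mm behind the front face); it rises from a strap 40 mm long in y, top at 257 mm. Push it by its side or pinch it. Moves with the shutter. Axes as bin.
- knob (a joint): Angle of the clamp knob in rad: near 0 tight, grows turning anticlockwise seen from above (loosening), stops at 1.40 fully loose. It draws the locking pin out of the shutter's way. Friction about 0.05 N m.
- knob_grip (a point): Centre of the clamp knob's bar grip, a black bar 52 mm long (this point's x axis), 14 mm wide (y), from 273 to 300 mm above the bench (the point is at 286 mm), turning about the vertical here. Below it a round hub, 36 mm in diameter, on a block. It stands on the roof 90 mm behind the front face, 32 mm to the -y side of the mouth's middle.
- tin_center (a point): Centre of the spent solvent tin, a flat rectangular steel can with a paper label lying on its broad side: 140 mm long (x), 60 mm wide (y), 42 mm tall; about 0.35 kg. The point is half-way up, 21 mm over its underside. x points to its capped end.
- tin_cap (a point): Centre of the outer face of the tin's round black screw cap (26 mm in diameter, 13 mm long), in the middle of one small end: 83 mm from the tin's centre along x.
- jar: Bystander, to be left alone: a round squat screw-top pigment jar, 64 mm in diameter and 75 mm tall, near one long side of the tin. Origin: centre of its underside.
- can: Bystander, to be left alone: a tall spray can, 54 mm in diameter and 190 mm tall, near the same long side of the tin as the 75 mm jar, by the tin's other end. Origin: centre of its underside.
- cup: Bystander, to be left alone: an open paper cup, 72 mm across its rim and 75 mm tall, near the other long side of the tin. Origin: centre of its underside.
- low_jar: Bystander, to be left alone: a round jar, 64 mm in diameter and 65 mm tall, beyond the cap end of the tin. Origin: centre of its underside.
- can_b: Bystander, to be left alone: a second tall spray can, 54 mm in diameter and 190 mm tall, on the bench beside the loading shelf, on the side away from the robot. Origin: centre of its underside.
- flask: Bystander, to be left alone: an amber bottle, 60 mm in diameter and 160 mm tall, on the bench beside the loading shelf, on the robot's side. Origin: centre of its underside.
Things that resemble listed ones, but are neither listed nor needed, are in the scene too. What is shaped like the part that bears tin_center but blue or yellow is not meant.

How it is judged:
By the outcome, as a careful person would: the job done as asked, in the order asked, and still so for the second after the job is handed in, with the robot touching nothing.
It also fails if it takes over 72 s, if anything falls off the work surface, if the arm or the gripper's body presses on something with over 40 N, if the wrist force passes 120 N, or if a joint passes its speed limit or range.

ROBOT

A 6-joint arm with a two-finger parallel gripper is mounted at the origin on the work surface. World frame = base frame: x ahead of the robot, y to its left, z up, the work surface at z = 0. Lengths are in m, angles in rad, forces in N, time in s.
With the tool pointing down it reaches from about 0.35 to 0.725 m from the base axis. Payload 6 kg.
Tool frame: the origin (TCP) lies at the very end of the fingers, on their centre line; the grasp point (between the pads) lies 19 mm behind it; z points along the fingers, y is the line along which they close (so a half turn about z gives the same grasp; the last joint's range is limited). The gripper opens to 85 mm and grips with 20 to 120 N. Pads are 22 mm wide; open, the fingers measure 114 mm over their backs; the gripper's body (76 mm by 85 mm) begins 54 mm behind the grasp point. The pads swing forward as they close: fully open they stand 13 mm farther back than shut.
Start: joints at [-0.827, 0.04, 0.085, 0, -1.615, -0.334], TCP at [0.239, -0.55, 0.231] pointing down, gripper open.
Joint ranges: [-2.56, 2.56], [-1.29, 2.01], [-1.08, 1.49], [-3.29, 1.98], [-2.81, -0.18], [-2.99, 2.99]. Speed limits (rad/s): [2.57, 2.57, 3.01, 3.14, 3.14, 3.14].

INTERFACE

Orientations are given as a rotation vector (axis times angle).
In Python, from station import ctrl, vision gives the robot as it stands.
- The arm moves only by the tool step_arm, never from a script. Its argument "targets" is text: rows parted by semicolons, each of 7 numbers parted by spaces: the turn, a rotation vector about the tool's x, y, z in units of 180 degrees (1.0 is 180 degrees), then the shift along the tool's x, y, z in units of 0.4 m (1.0 is 0.4 m), then the opening, from -1 (shut) to 1 (fully open). In form: rx ry rz tx ty tz claw; .... A call has 1 to 5 rows; each row is the pose to reach, as a shift and turn from the pose commanded when the call began, along the tool's axes at that moment, turning the shorter way round; what a row does not reach only later rows make up. A row lasts 1/8 s, in which the tool goes at most 62.5 mm and 10.7 degrees, less where a joint would pass 70% of its speed; a pose out of reach is approached as far as the arm can. A call with a number of a shift or a turn outside -1 to 1 is refused whole. A call with a gripper value outside its range is refused whole. The fingers move at their own pace and stop on an object; "newtons" is the grip in N (left out, the last holds). Time passes only in rows, so rows that repeat a pose let the fingers close. It gives the time, the measured TCP pose, the force, the opening and the grip force at its end, in the units of the state.
- ctrl.observe(): the state, without advancing time (a new reading comes with each control period).
- vision.read_camera(name): name is "scene" or "top" or "wrist"; returns a dict with "frame" (420x560x3 uint8, red, green, blue), "K" (3x3 intrinsics, pixels), "dist_coeffs" ([k1, k2, p1, p2, k3] as OpenCV has them; the pictures are not rectified), "world_to_cam" (4x4, takes a point from world to camera coordinates). Camera axes: x right, y up, looking along -z (the intrinsics and any distortion apply to the point x, -y, -z); pixel columns grow to the right and rows downward; lengths in m; the calibration is good to about 2 mm. A picture is of the moment at which its call begins. There is no depth.
- ctrl.sign_off(): hands the job in; it is judged then, once.
The state is a dict: "t": time; "joint_pos": joint angles; "joint_vel": joint speeds; "joint_efforts": joint torques, N m; "tcp_pos": TCP position; "ee_rot": TCP orientation; "force": force on the tool from outside, world axes, zero at the start; "moment": the same for the moment, N m; "opening": finger opening in m; "grip_force": force on a finger pad.
Only numpy, scipy, OpenCV 4.12 (cv2) and the standard library are available. Lean on these libraries where they do the work, as an engineer would, in place of code of your own. Each camera call takes 0.05 s, during which the arm holds its last target. There are 200 camera calls.

## Working session

There is one attempt and no reset: what is moved stays moved. The work goes in short steps, Python scripts to look and compute and a tool call to move; the robot and the scene stay as the last step left them, time stands still between calls to the robot, and variables do not carry over. Pictures are saved under pics/ and viewed, at most 10 in all, crops included, and the job is handed in when it is done.

Besides the shell and the picture viewer there is one more tool, called after ">>>" in YAML: its name, and indented under it one key for each argument. step_arm: Moves the arm, as the interface text tells. Its arguments: {"type":"object","properties":{"targets":{"type":"string"},"newtons":{"type":"number"}},"required":["targets"]}

```bash
ls; mkdir -p pics
cat > h.py <<'E'
import numpy as np, cv2, pickle
from scipy.spatial.transform import Rotation as R
def snap(names):
    from station import ctrl, vision
    for n in names:
        d=vision.read_camera(n); pickle.dump(d,open(f'{n}.pkl','wb'))
def load(n): return pickle.load(open(f'{n}.pkl','rb'))
def ray(d,uv):
    p=cv2.undistortPoints(np.array([[uv]],float),np.array(d['K'],float),np.array(d['dist_coeffs'],float))[0,0]
    M=np.array(d['world_to_cam']); Rm,t=M[:3,:3],M[:3,3]
    v=Rm.T@np.array([p[0],-p[1],-1]); return -Rm.T@t, v/np.linalg.norm(v)
def atz(d,uv,z):
    o,v=ray(d,uv); return o+v*(z-o[2])/v[2]
def tri(obs):
    A=np.zeros((3,3));b=np.zeros(3)
    for d,uv in obs:
        o,v=ray(d,uv);P=np.eye(3)-np.outer(v,v);A+=P;b+=P@o
    x=np.linalg.solve(A,b)
    res=[np.linalg.norm(np.cross(x-ray(d,uv)[0],ray(d,uv)[1])) for d,uv in obs]
    return x,res
def proj(d,p):
    M=np.array(d['world_to_cam']);c=M[:3,:3]@np.array(p,float)+M[:3,3]
    return cv2.projectPoints(np.array([[c[0],-c[1],-c[2]]]),np.zeros(3),np.zeros(3),np.array(d['K'],float),np.array(d['dist_coeffs'],float))[0].ravel()
E
python3 - <<'E'
from h import *
snap(['scene','top'])
a,b=load('scene'),load('top')
for n,d in(('scene',a),('top',b)):
    cv2.imwrite(f'pics/{n}0.png',cv2.resize(d['frame'][:,:,::-1],(800,600),interpolation=cv2.INTER_CUBIC))
    print(n,ray(d,(280,210)))
from station import ctrl; print(ctrl.observe())
E
```

```text
pics
scene (array([ 1.15342299, -0.07794991,  1.26855471]), array([-0.50996758,  0.08063975, -0.85640545]))
top (array([0.30966139, 0.01813237, 1.63432652]), array([ 0.10668121, -0.00541147, -0.99427855]))
{'t': 0.1, 'joint_pos': array([-8.27281976e-01,  4.08086625e-02,  8.39252799e-02, -4.08920376e-04,
       -1.61550251e+00, -3.33668510e-01]), 'joint_vel': array([ 7.56524342e-06, -3.98511127e-04,  2.95289586e-03,  2.72131535e-03,
       -1.83796940e-03, -1.69244048e-04]), 'joint_efforts': array([-5.02903800e-03, -3.69342613e+01,  3.48284054e+01,  6.95170552e+00,
       -4.38520961e-03,  8.17324832e-06]), 'tcp_pos': array([ 0.23901835, -0.55002204,  0.23035439]), 'ee_rot': array([ 6.39220865e-01, -3.07539848e+00, -2.47218630e-03]), 'force': array([-0.26029291, -0.15348312,  0.8384977 ]), 'moment': array([ 0.0411277 , -0.03762895,  0.00979108]), 'grip_force': 0.0, 'opening': 0.08546584986025098}
```

View pics/scene0.png

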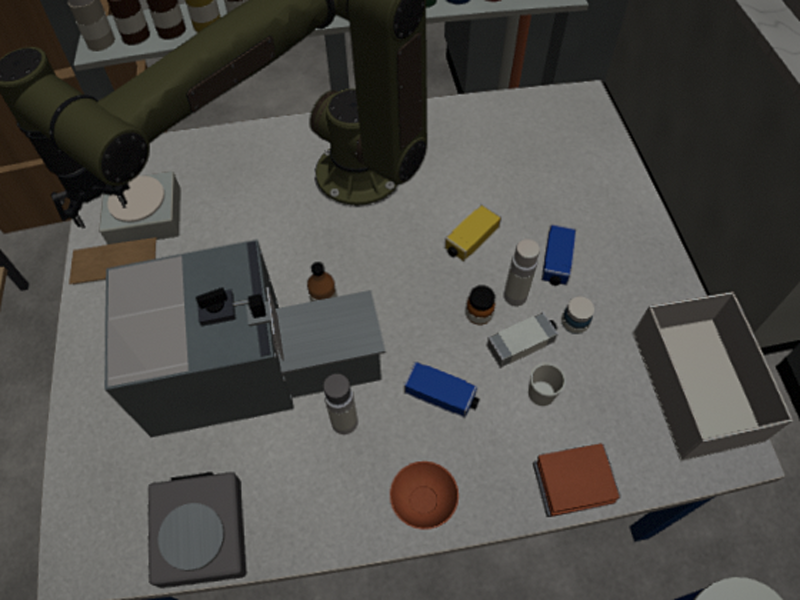

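View pics/top0.png

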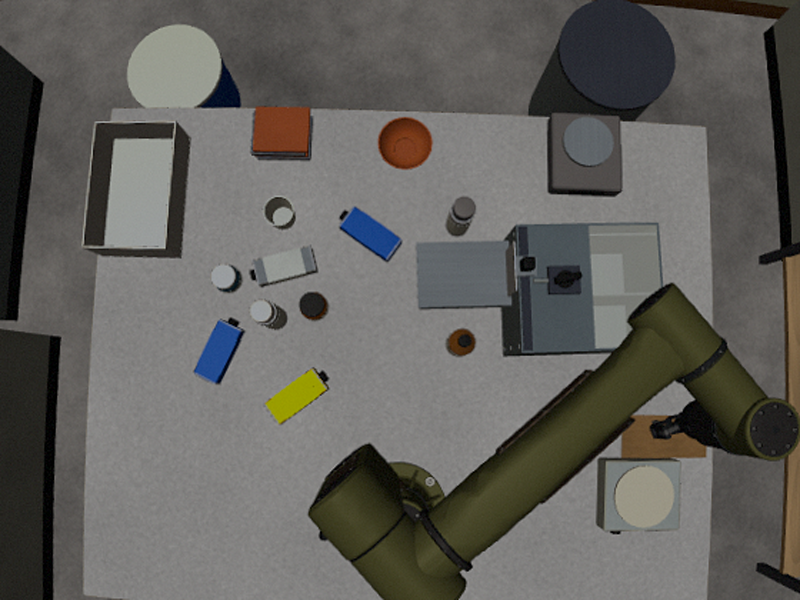

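Candidates for the tin: labelled grey tin scene (522,338)/top (285,265), blue scene (560,255), blue scene (440,390), yellow scene (473,232). The labelled grey one is right: jar, can, cup and low jar stand around it. Next, a close crop of it and of the safe.

```bash
cat >> h.py <<'E'
def mosaic(fn,crops,w=133,h=100,s=3):
    t=[cv2.resize(load(n)['frame'][v:v+h,u:u+w,::-1],(w*s,h*s),interpolation=cv2.INTER_CUBIC) for n,u,v in crops]
    t=[cv2.convertScaleAbs(x,alpha=1.5) for x in t]
    cv2.imwrite(fn,np.vstack([np.hstack(t[i:i+2]) for i in range(0,len(t),2)]))
E
python3 -c "
from h import *
mosaic('pics/m1.png',[('top',345,150),('scene',140,165),('top',133,136),('scene',300,187)])"
```

```text
(no output)
```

View pics/m1.png

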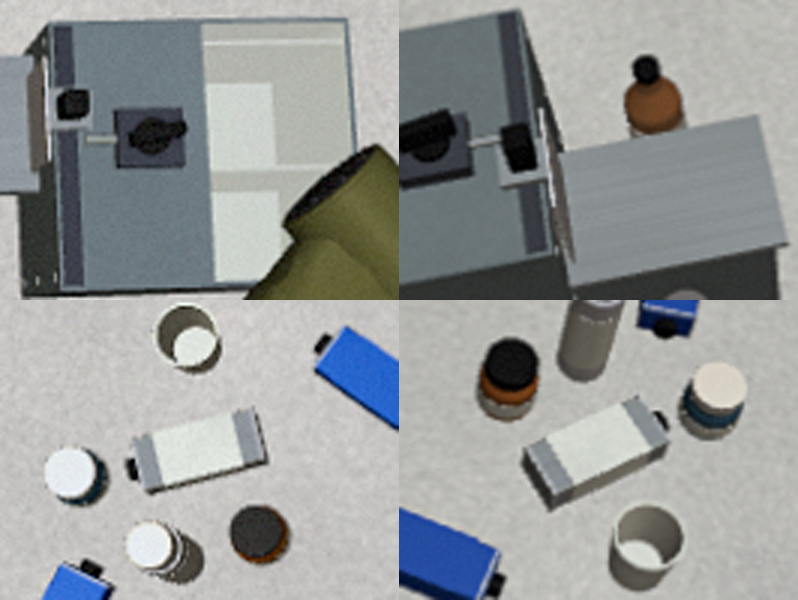

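The crop shows the labelled grey tin with black cap at the left in the top view (132,469), jar and can on the near side, cup on the far side, and low jar beyond the cap, so the choice is confirmed. The knob bar runs slightly anticlockwise of the bin's x axis, and the handle is at (72,103).

```bash
cat > fit.py <<'E'
from h import *
from scipy.optimize import least_squares
a,b=load('scene'),load('top')
T=lambda x,y:(345+x/3,150+y/3); S=lambda x,y:(140+(x-399)/3,165+y/3)
TT=lambda x,y:(133+x/3,136+(y-300)/3); ST=lambda x,y:(300+(x-399)/3,187+(y-300)/3)
F=lambda x,y:(x*.7,y*.7)
def fit(obs,x0):
    def f(q):
        c,s=np.cos(q[3]),np.sin(q[3]); r=[]
        for d,uv,p in obs:
            r+=list(proj(d,[q[0]+c*p[0]-s*p[1],q[1]+s*p[0]+c*p[1],q[2]+p[2]])-uv)
        return r
    s=least_squares(f,x0,loss='soft_l1'); return s.x,np.array(f(s.x)).reshape(-1,2)
bo=[(b,T(50,22),(0,.085,.245)),(b,T(347,18),(.3,.085,.245)),(b,F(417,242),(-.2,.07,.15)),(b,F(417,308),(-.2,-.07,.15)),
(a,S(757,116),(-.2,-.07,.15)),(a,S(787,244),(-.2,.07,.15)),(a,S(520,10),(0,-.175,.245)),(a,F(275,362),(0,.085,.245)),(a,F(107,388),(.3,.085,.245))]
q,r=fit(bo,[.35,-.25,0,-1.57]);print('bin',q,'\n',r.round(1))
h=.021
to=[(b,TT(132,437),(.07,.03,h)),(b,TT(251,408),(-.07,.03,h)),(b,TT(267,462),(-.07,-.03,h)),(b,TT(149,492),(.07,-.03,h)),(b,TT(131,469),(.083,0,.005)),
(a,ST(524,452),(-.07,-.03,h)),(a,ST(637,397),(.07,-.03,h)),(a,ST(668,437),(.07,.03,h)),(a,ST(550,485),(-.07,.03,h)),(a,ST(551,508),(-.07,.03,-h))]
to=[(d,uv,(p[0],-p[1] if d is b and 0 else p[1],p[2])) for d,uv,p in to]
for s in(1,-1):
    t,r=fit([(d,uv,(p[0],p[1]*s,p[2])) for d,uv,p in to] ,[.45,.25,.02,1.5]);print('tin',s,t,abs(r).max(),'\n',r.round(1))
x,_=0,0
c,s=np.cos(q[3]),np.sin(q[3])
B=lambda p:np.array([q[0]+c*p[0]-s*p[1],q[1]+s*p[0]+c*p[1],p[2]])
print('knob text',B((.09,-.032,.3)), 'handle tri',tri([(b,T(72,101)),(a,S(515,138))]),'knob tri',tri([(b,T(160,131)),(a,S(432,128))]))
hx=tri([(b,T(72,101)),(a,S(515,138))])[0]; Rm=np.array([[c,s],[-s,c]]); print('handle in bin',Rm@(hx[:2]-q[:2]))
for n,uv in [('jar',(312,305)),('can',(263,312)),('cup',(280,212)),('low',(224,277))]:
    print(n,atz(b,F(*uv),{'jar':.075,'can':.19,'cup':.075,'low':.065}[n]))
k=[atz(b,T(*p),.3) for p in((131,140),(187,126))];print('bar ends',k)
for n,p in[('flask',(461,341,.16)),('can_b',(464,206,.19))]:print(n,atz(b,F(*p[:2]),p[2]))
E
python3 fit.py
```

```text
bin [ 0.53480434 -0.22336013 -0.00451694 -1.5200084 ] 
 [[-1.   0. ]
 [-0.5  0.3]
 [-0.9  0.4]
 [ 0.2 -0.4]
 [ 0.1  0.3]
 [ 0.   0.3]
 [ 0.2 -0.1]
 [-1.3 -3.1]
 [-1.5  1.3]]
tin 1 [ 0.53451401  0.29118599 -0.0680314   1.43841235] 34.55808919191483 
 [[  0.5  18.4]
 [  0.4  34.6]
 [ -1.9  -0.5]
 [ -2.  -16.8]
 [ -0.3  -0.7]
 [  1.4  13.6]
 [  7.1  30.2]
 [ -6.    0.3]
 [ -9.2 -14.1]
 [-10.9 -15.8]]
tin -1 [0.55234448 0.27743269 0.02150794 1.85397368] 2.9812531882348594 
 [[-0.6  0.7]
 [ 0.8 -0.2]
 [-0.2 -0.8]
 [-2.2 -0.1]
 [-1.1  0.5]
 [-1.4 -2.1]
 [ 0.  -1.4]
 [ 0.1  0.6]
 [-0.1  3. ]
 [-2.1  1.4]]
knob text [ 0.50741455 -0.3148686   0.3       ] handle tri (array([ 0.5340403 , -0.23446933,  0.29493532]), [np.float64(0.0009081270436713462), np.float64(0.0009081270436714073)]) knob tri (array([ 0.50910966, -0.31121611,  0.2917792 ]), [np.float64(0.005736845092818901), np.float64(0.005736845092819056)])
handle in bin [ 0.01105608 -0.00132702]
jar [0.45992393 0.20553199 0.075     ]
can [0.43121904 0.29310833 0.19      ]
cup [0.6699727  0.28810181 0.075     ]
low [0.51867425 0.41062047 0.065     ]
bar ends [array([ 0.49872545, -0.28784792,  0.3       ]), array([ 0.51347953, -0.34058741,  0.3       ])]
flask [ 0.38513443 -0.12038166  0.16      ]
can_b [ 0.66754448 -0.11867234  0.19      ]
```

```bash
cat > plan.py <<'E'
# usage: plan.py "x y z yawdeg[ tiltdeg]; ..." ; 'b' prefix: bin coords. prints rx ry rz tx ty tz per pose from the one before
import sys; from h import *
from station import ctrl
st=ctrl.observe()
q=[.5348,-.2234,0,-1.520]; c,s=np.cos(q[3]),np.sin(q[3])
P=np.array(st['tcp_pos']);Q=R.from_rotvec(st['ee_rot'])
x,y=P[:2]-q[:2]; yd=Q.as_matrix()[:,1]
print('t',round(st['t'],2),'tcp',P.round(4),'bin',np.round([c*x+s*y,-s*x+c*y,P[2]],4),'yaw',round(np.degrees(np.arctan2(yd[1],yd[0])),1),'z',Q.as_matrix()[:,2].round(3),'F',np.round(st['force'],1),'open',round(st['opening'],4),'grip',round(st['grip_force'],1),'q',st['joint_pos'].round(2))
for w in (sys.argv[1].split(';') if len(sys.argv)>1 else []):
    w=w.strip(); b=w[0]=='b'; v=[float(k) for k in w.lstrip('b').split()]
    p=np.array(v[:3]); 
    if b: p=np.array([q[0]+c*v[0]-s*v[1],q[1]+s*v[0]+c*v[1],v[2]])
    yw=np.radians(v[3]) + (q[3] if b else 0); ty=np.array([np.cos(yw),np.sin(yw),0]);tz=np.array([0,0,-1.]);
    M=np.stack([np.cross(ty,tz),ty,tz],1)
    N=R.from_matrix(M)
    if len(v)>4: N=N*R.from_rotvec([np.radians(v[4]),0,0])
    rel=(Q.inv()*N).as_rotvec(); t=Q.inv().apply(p-P)
    print(w,'->',p.round(3),':',np.round(np.r_[rel/np.pi,t/.4],3), 'mm',round(1000*np.linalg.norm(p-P)),'deg',round(np.degrees(np.linalg.norm(rel))))
    P,Q=p,N
E
python3 plan.py ".239 -.55 .40 150; .507 -.315 .40 195.7; .507 -.315 .34 195.7"
```

```text
t 0.1 tcp [ 0.239  -0.55    0.2304] bin [ 0.3112 -0.312   0.2304] yaw 113.5 z [-0.001  0.001 -1.   ] F [-0.3 -0.2  0.8] open 0.0855 grip 0.0 q [-0.83  0.04  0.08 -0.   -1.62 -0.33]
.239 -.55 .40 150 -> [ 0.239 -0.55   0.4  ] : [ 0.001  0.    -0.203  0.     0.001 -0.424] mm 170 deg 37
.507 -.315 .40 195.7 -> [ 0.507 -0.315  0.4  ] : [-0.     0.    -0.254 -0.844 -0.286  0.   ] mm 356 deg 46
.507 -.315 .34 195.7 -> [ 0.507 -0.315  0.34 ] : [0.   0.   0.   0.   0.   0.15] mm 60 deg 0
```

>>> step_arm:
  targets: "0 0 -0.203 0 0 -0.424 0.2; 0 0 -0.203 0 0 -0.424 0.2; 0 0 -0.203 0 0 -0.424 0.2; 0 0 -0.203 0 0 -0.424 0.2"

```text
t: 0.6
tcp_pos: [0.239, -0.5508, 0.4052]
ee_rot: [-1.575, 2.718, -0.01]
force: [0.1, -0.2, -0.6]
opening: 0.0511
grip_force: 0.0
```

>>> step_arm:
  targets: "0 0 -0.254 -0.844 -0.286 0 0.2; 0 0 -0.254 -0.844 -0.286 0 0.2; 0 0 -0.254 -0.844 -0.286 0 0.2; 0 0 -0.254 -0.844 -0.286 0 0.2; 0 0 -0.254 -0.844 -0.286 0 0.2"

```text
t: 1.23
tcp_pos: [0.4751, -0.3424, 0.4006]
ee_rot: [-2.508, 1.892, 0.001]
force: [0.2, -0.1, -0.4]
opening: 0.0512
grip_force: 0.0
```

```bash
python3 plan.py ".507 -.315 .40 195.7"
```

```text
t 1.23 tcp [ 0.4751 -0.3424  0.4006] bin [ 0.1158 -0.0657  0.4006] yaw -164.1 z [-0.  0. -1.] F [ 0.2 -0.1 -0.4] open 0.0512 grip 0.0 q [-0.28  0.09  0.45 -0.   -1.93  0.56]
.507 -.315 .40 195.7 -> [ 0.507 -0.315  0.4  ] : [ 0.     0.     0.001 -0.044 -0.095  0.001] mm 42 deg 0
```

>>> step_arm:
  targets: "0 0 0 0 0 0 0.2; 0 0 0 0 0 0 0.2"

```text
t: 1.48
tcp_pos: [0.474, -0.3439, 0.4005]
ee_rot: [2.505, -1.895, -0.001]
force: [-0.8, 0.4, 0.1]
opening: 0.0511
grip_force: 0.0
```

```bash
python3 plan.py ".507 -.315 .40 195.7"
python3 - <<'E'
from h import *
snap(['wrist']); d=load('wrist'); cv2.imwrite('pics/w1.png',cv2.convertScaleAbs(cv2.resize(d['frame'][:,:,::-1],(800,600)),alpha=1.4))
for p in [(.507,-.315,.3),(.534,-.235,.3)]: print(proj(d,p)/.7)
E
```

```text
t 1.48 tcp [ 0.474  -0.3439  0.4005] bin [ 0.1173 -0.0669  0.4005] yaw -164.2 z [-0.001  0.    -1.   ] F [-0.8  0.4  0.1] open 0.0511 grip 0.0 q [-0.29  0.09  0.45  0.   -1.93  0.56]
.507 -.315 .40 195.7 -> [ 0.507 -0.315  0.4  ] : [ 0.     0.     0.    -0.047 -0.099  0.001] mm 44 deg 0
[334.70503238 326.52705718]
[267.14023218 425.32025572]
```

View pics/w1.png

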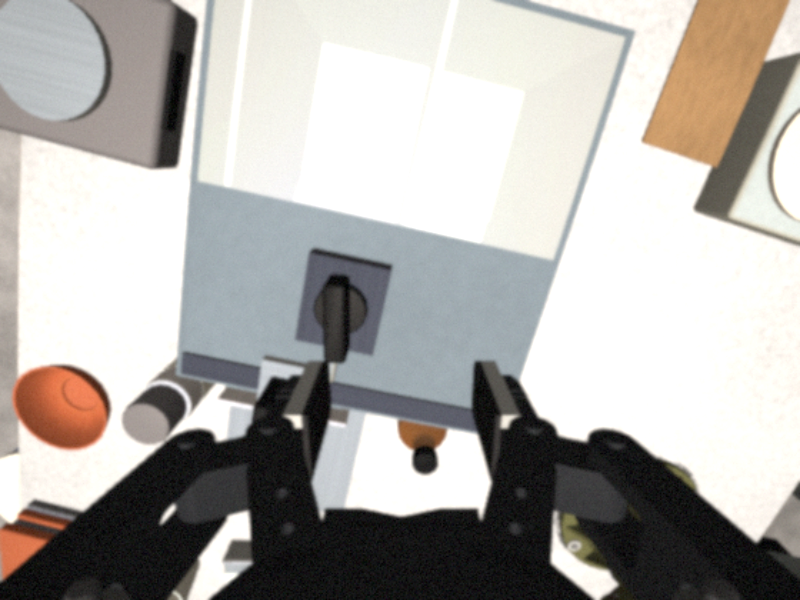

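Wrist view: the bar runs (340,277)–(335,360) with its hub at (341,308), close to the predicted (335,326). I'll refine the centre.

Run:
```python
from h import *
d,b=load('wrist'),load('top')
f=lambda u,v:(u*.7,v*.7); T=lambda x,y:(345+x/3,150+y/3)
print(atz(d,f(341,308),.273),[atz(d,f(*p),.3) for p in((340,278),(335,349),(335,360))],ray(d,(280,210)))
print('block corners',[atz(d,f(*p),.26) for p in((313,249),(391,266),(373,353),(297,338))])
print(tri([(d,f(339,320)),(b,T(160,131))]))
g=cv2.convertScaleAbs(d['frame'],alpha=1.4)[165:265,195:328,::-1]
cv2.imwrite('pics/w1c.png',cv2.resize(g,None,fx=5,fy=5,interpolation=cv2.INTER_CUBIC))
```

```text
[ 0.50724628 -0.31747205  0.273     ] [array([ 0.51094358, -0.3454124 ,  0.3       ]), array([ 0.50345919, -0.30059759,  0.3       ]), array([ 0.50176898, -0.29333449,  0.3       ])] (array([ 0.4955685 , -0.41881219,  0.54413438]), array([-0.08537468,  0.2992859 , -0.95033632]))
block corners [array([ 0.53540705, -0.34795228,  0.26      ]), array([ 0.48239904, -0.35082467,  0.26      ]), array([ 0.47780456, -0.28559782,  0.26      ]), array([ 0.53268449, -0.28216311,  0.26      ])]
(array([ 0.50731792, -0.3168878 ,  0.29361479]), [np.float64(0.001611279438197631), np.float64(0.0016112794381975212)])
```

View pics/w1c.png

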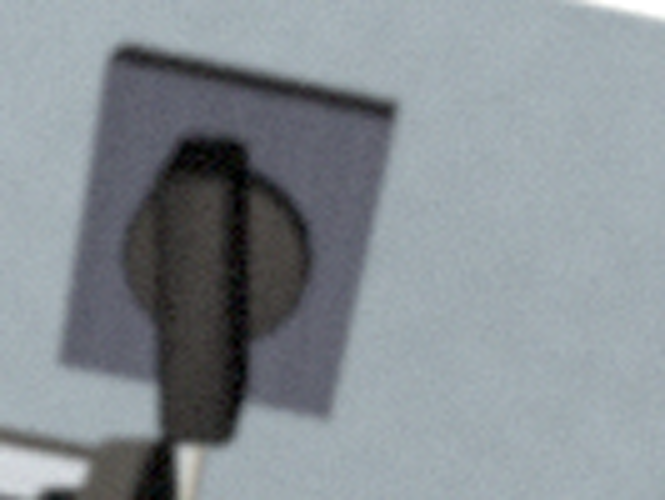

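The crop shows the bar's top centred near crop (202,300), agreeing with the triangulated (0.507, -0.317). I'll descend and grip.

>>> step_arm:
  targets: "0 0 0 -0.047 -0.101 0 0.2; 0 0 0 -0.047 -0.101 0.15 0.2; 0 0 0 -0.047 -0.101 0.304 0.2; 0 0 0 -0.047 -0.101 0.304 0.2; 0 0 0 -0.047 -0.101 0.304 0.2"

```text
t: 2.15
tcp_pos: [0.5078, -0.3167, 0.2838]
ee_rot: [-2.503, 1.898, -0.009]
force: [0.1, 0.2, 1.4]
opening: 0.0514
grip_force: 0.0
```

>>> step_arm:
  targets: "0 0 0 0 0 0 -1; 0 0 0 0 0 0 -1; 0 0 0 0 0 0 -1; 0 0 0 0 0 0 -1; 0 0 0 0 0 0 -1"
  newtons: 40

```text
t: 2.78
tcp_pos: [0.5082, -0.3155, 0.2821]
ee_rot: [-2.504, 1.896, -0.007]
force: [0.4, 0.0, 6.8]
opening: 0.0129
grip_force: 41.1
```

```bash
python3 plan.py "b .09 -.032 .279 0"
```

```text
t 2.77 tcp [ 0.5082 -0.3155  0.2821] bin [ 0.0906 -0.0312  0.2821] yaw -164.3 z [ 0.004 -0.002 -1.   ] F [0.4 0.  6.8] open 0.0129 grip 41.1 q [-0.22  0.04  0.18  0.   -1.7   0.5 ]
b .09 -.032 .279 0 -> [ 0.507 -0.315  0.279] : [-0.    -0.002 -0.429 -0.002  0.002  0.008] mm 3 deg 77
```

>>> step_arm:
  targets: "0 0 -0.05 0 0 -0.007 -1; 0 0 -0.1 0 0 -0.007 -1; 0 0 -0.15 0 0 -0.007 -1; 0 0 -0.2 0 0 -0.007 -1; 0 0 -0.25 0 0 -0.007 -1"

```text
t: 3.4
tcp_pos: [0.5086, -0.3151, 0.2822]
ee_rot: [-3.041, 0.785, -0.003]
force: [3.2, -1.1, -2.8]
opening: 0.0128
grip_force: 40.0
```

```bash
python3 plan.py "b .09 -.032 .279 0"; python3 -c "
from station import ctrl; print(ctrl.observe()['moment'])"
```

```text
t 3.4 tcp [ 0.5086 -0.3151  0.2822] bin [ 0.0902 -0.0308  0.2822] yaw -119.0 z [ 0.002 -0.    -1.   ] F [ 3.2 -1.1 -2.8] open 0.0128 grip 40.0 q [-0.22  0.05  0.18 -0.   -1.71  1.29]
b .09 -.032 .279 0 -> [ 0.507 -0.315  0.279] : [-0.    -0.001 -0.177 -0.003  0.001  0.008] mm 3 deg 32
[-0.41843305 -1.02351455 -0.03924443]
```

>>> step_arm:
  targets: "0 0 -0.05 0 0 0 -1; 0 0 -0.1 0 0 0 -1; 0 0 -0.1 0 0 0 -1"

```text
t: 3.78
tcp_pos: [0.5087, -0.3148, 0.2822]
ee_rot: [-3.126, 0.31, -0.003]
force: [4.5, -0.8, -2.0]
opening: 0.0133
grip_force: 40.0
```

```bash
python3 plan.py; python3 -c "
from station import ctrl; print(ctrl.observe()['moment'])"
```

```text
t 3.77 tcp [ 0.5087 -0.3148  0.2822] bin [ 0.09   -0.0307  0.2822] yaw -101.3 z [ 0.002  0.    -1.   ] F [ 4.5 -0.8 -2. ] open 0.0133 grip 40.0 q [-0.22  0.05  0.18 -0.   -1.71  1.59]
[-0.30221975 -1.5816345   0.02738913]
```

>>> step_arm:
  targets: "0 0 -0.015 0 0 0 -1; 0 0 -0.03 0 0 0 -1; 0 0 -0.03 0 0 0 -1"

```text
t: 4.15
tcp_pos: [0.5086, -0.3148, 0.2822]
ee_rot: [-3.137, 0.166, -0.003]
force: [5.8, 0.2, -1.6]
opening: 0.0129
grip_force: 40.1
```

```bash
python3 plan.py; python3 -c "
from station import ctrl; print(ctrl.observe()['moment'])"
```

```text
t 4.15 tcp [ 0.5086 -0.3148  0.2822] bin [ 0.09   -0.0308  0.2822] yaw -96.1 z [ 0.002  0.    -1.   ] F [ 5.8  0.2 -1.6] open 0.0129 grip 40.1 q [-0.22  0.05  0.18 -0.   -1.71  1.69]
[-0.07292107 -1.85164127 -0.23876713]
```

>>> step_arm:
  targets: "0 0 -0.02 0 0 0 -1; 0 0 -0.03 0 0 0 -1; 0 0 -0.03 0 0 0 -1"

```text
t: 4.53
tcp_pos: [0.5077, -0.3147, 0.2823]
ee_rot: [-3.141, 0.018, -0.0]
force: [2.3, 2.6, 0.9]
opening: 0.0126
grip_force: 71.5
```

```bash
python3 plan.py; python3 -c "
from station import ctrl; print(ctrl.observe()['moment'])"
```

```text
t 4.53 tcp [ 0.5077 -0.3147  0.2823] bin [ 0.0898 -0.0317  0.2823] yaw -90.7 z [ 0.     0.001 -1.   ] F [2.3 2.6 0.9] open 0.0126 grip 71.5 q [-0.22  0.04  0.18 -0.   -1.71  1.78]
[ 1.00549846 -0.5174514  -0.89337739]
```

Hard stop reached. I'll release, rise, and go over the handle.

>>> step_arm:
  targets: "0 0 0.02 0 0 0 0.2; 0 0 0.02 0 0 0 0.2; 0 0 0.02 0 0 0 0.2; 0 0 0.02 0 0 -0.16 0.2; 0 0 0.02 0 0 -0.16 0.2"

```text
t: 5.15
tcp_pos: [0.5078, -0.3162, 0.3521]
ee_rot: [3.135, -0.112, 0.012]
force: [-0.4, -1.3, 0.8]
opening: 0.0512
grip_force: 0.0
```

>>> step_arm:
  targets: "0 0 0 0 0 0 0.2"

```text
t: 5.28
tcp_pos: [0.5078, -0.315, 0.3466]
ee_rot: [3.14, -0.111, 0.002]
force: [0.6, -0.7, -0.2]
opening: 0.0512
grip_force: 0.0
```

```bash
python3 plan.py "b .013 -.001 .345 0; b .013 -.001 .268 0"
```

```text
t 5.28 tcp [ 0.5078 -0.315   0.3466] bin [ 0.0901 -0.0317  0.3466] yaw -94.0 z [ 0.001 -0.    -1.   ] F [ 0.6 -0.7 -0.2] open 0.0512 grip 0.0 q [-0.22  0.08  0.34 -0.   -1.83  1.72]
b .013 -.001 .345 0 -> [ 0.534 -0.236  0.345] : [ 0.    -0.    -0.039  0.053 -0.201  0.004] mm 83 deg 7
b .013 -.001 .268 0 -> [ 0.534 -0.236  0.268] : [0.    0.    0.    0.    0.    0.192] mm 77 deg 0
```

>>> step_arm:
  targets: "0 0 -0.039 0.053 -0.201 0 0.3; 0 0 -0.039 0.053 -0.201 0 0.3; 0 0 -0.039 0.053 -0.201 0 0.3; 0 0 -0.039 0.053 -0.201 0.1 0.3; 0 0 -0.039 0.053 -0.201 0.19 0.3"

```text
t: 5.9
tcp_pos: [0.5341, -0.237, 0.2685]
ee_rot: [-3.14, -0.079, 0.001]
force: [0.4, -0.5, 1.1]
opening: 0.0559
grip_force: 0.0
```

>>> step_arm:
  targets: "0 0 0 0 0 0 0.3; 0 0 0 0 0 0 -1; 0 0 0 0 0 0 -1; 0 0 0 0 0 0 -1; 0 0 0 0 0 0 -1"
  newtons: 30

```text
t: 6.52
tcp_pos: [0.535, -0.2362, 0.2726]
ee_rot: [3.14, 0.082, 0.006]
force: [-0.7, 4.1, 5.4]
opening: 0.0236
grip_force: 31.1
```

```bash
python3 plan.py "b .013 -.116 .268 0"
```

```text
t 6.53 tcp [ 0.535  -0.2362  0.2726] bin [ 0.0128 -0.0004  0.2726] yaw -87.0 z [ 0.004 -0.001 -1.   ] F [-0.7  4.1  5.4] open 0.0236 grip 31.1 q [-0.07  0.01  0.12  0.   -1.69  1.7 ]
b .013 -.116 .268 0 -> [ 0.42  -0.242  0.268] : [ 0.    -0.001  0.    -0.289  0.     0.01 ] mm 116 deg 0
```

>>> step_arm:
  targets: "0 0 0 -0.06 0 0 -1; 0 0 0 -0.12 0 0 -1; 0 0 0 -0.18 0 0 -1; 0 0 0 -0.24 0 0 -1; 0 0 0 -0.28 0 0 -1"

```text
t: 7.15
tcp_pos: [0.4226, -0.2424, 0.2725]
ee_rot: [3.139, 0.081, 0.007]
force: [2.1, 3.3, 8.3]
opening: 0.0233
grip_force: 32.0
```

>>> step_arm:
  targets: "0 0 0 -0.006 0 0 -1; 0 0 0 -0.014 0 0 -1; 0 0 0 -0.014 0 0 -1"

```text
t: 7.52
tcp_pos: [0.4219, -0.2424, 0.2725]
ee_rot: [3.139, 0.083, 0.022]
force: [19.8, -0.7, 3.4]
opening: 0.0238
grip_force: 34.7
```

```bash
python3 plan.py "b .013 -.116 .268 0"
```

```text
t 7.53 tcp [ 0.4219 -0.2424  0.2725] bin [ 0.0132 -0.1137  0.2725] yaw -87.0 z [ 0.014 -0.002 -1.   ] F [19.8 -0.7  3.4] open 0.0238 grip 34.7 q [-0.11 -0.27 -0.12  0.   -1.7   1.73]
b .013 -.116 .268 0 -> [ 0.42  -0.242  0.268] : [ 0.001 -0.004  0.001 -0.006 -0.001  0.011] mm 5 deg 1
```

>>> step_arm:
  targets: "0 0 0 0.012 0 0 -1; 0 0 0 0.012 0 0 0.4; 0 0 0 0.012 0 0 0.4; 0 0 0 0.012 0 -0.16 0.4; 0 0 0 0.012 0 -0.3 0.9"

```text
t: 8.15
tcp_pos: [0.4211, -0.2424, 0.3912]
ee_rot: [3.14, 0.08, -0.003]
force: [0.6, -0.5, 1.3]
opening: 0.0763
grip_force: 0.0
```

>>> step_arm:
  targets: "0 0 0 0 0 0 1"

```text
t: 8.28
tcp_pos: [0.422, -0.243, 0.3951]
ee_rot: [3.138, 0.079, 0.011]
force: [-0.8, 0.5, -1.4]
opening: 0.0855
grip_force: 0.0
```

```bash
python3 plan.py ".5 0 .36 -125; .545 .24 .33 -163.8"
```

```text
t 8.28 tcp [ 0.422  -0.243   0.3951] bin [ 0.0139 -0.1136  0.3951] yaw -87.1 z [ 0.007 -0.003 -1.   ] F [-0.8  0.5 -1.4] open 0.0855 grip 0.0 q [-0.11 -0.18  0.18  0.   -1.92  1.73]
.5 0 .36 -125 -> [0.5  0.   0.36] : [ 0.    -0.003  0.211  0.225 -0.597  0.088] mm 258 deg 38
.545 .24 .33 -163.8 -> [0.545 0.24  0.33 ] : [ 0.     0.     0.216 -0.252 -0.556  0.075] mm 246 deg 39
```

>>> step_arm:
  targets: "0 -0.003 0.211 0.225 -0.597 0.088 1; 0 -0.003 0.211 0.225 -0.597 0.088 1; 0 -0.003 0.211 0.225 -0.597 0.088 1; 0 -0.003 0.211 0.225 -0.597 0.088 1; 0 -0.003 0.211 0.225 -0.597 0.088 1"

```text
t: 8.9
tcp_pos: [0.4994, 0.0032, 0.3531]
ee_rot: [2.994, -0.946, -0.018]
force: [0.3, -0.6, -0.4]
opening: 0.0854
grip_force: 0.0
```

>>> step_arm:
  targets: "0 0 0.216 -0.252 -0.556 0.075 1; 0 0 0.216 -0.252 -0.556 0.075 1; 0 0 0.216 -0.252 -0.556 0.075 1; 0 0 0.216 -0.252 -0.556 0.075 1; 0 0 0.216 -0.252 -0.556 0.075 1"

```text
t: 9.52
tcp_pos: [0.5436, 0.2445, 0.3205]
ee_rot: [2.505, -1.879, -0.018]
force: [0.5, -0.5, -0.9]
opening: 0.0853
grip_force: 0.0
```

>>> step_arm:
  targets: "0 0 0 0 0 0 1"

```text
t: 9.65
tcp_pos: [0.5441, 0.241, 0.3242]
ee_rot: [2.507, -1.884, -0.014]
force: [-0.1, 0.2, -0.1]
opening: 0.0853
grip_force: 0.0
```

```bash
python3 plan.py ".552 .277 .33 -163.8"
python3 - <<'E'
from h import *
snap(['wrist','scene']); d=load('wrist'); a=load('scene')
w=cv2.resize(d['frame'][:,:,::-1],(800,600),interpolation=cv2.INTER_CUBIC)
s=cv2.convertScaleAbs(cv2.resize(a['frame'][165:265,140:273,::-1],(266,200),interpolation=cv2.INTER_CUBIC),alpha=1.4)
w[400:,:266]=s
cv2.imwrite('pics/w2.png',w)
y=1.854;c,s=np.cos(y),np.sin(y)
for p in [(.07,.03),(.07,-.03),(-.07,-.03),(-.07,.03)]: print(proj(d,(.5523+c*p[0]-s*p[1],.2774+s*p[0]+c*p[1],.042))/.7)
E
```

```text
t 9.65 tcp [0.5441 0.241  0.3242] bin [-0.4633  0.0329  0.3242] yaw -163.8 z [-0.01   0.001 -1.   ] F [-0.1  0.2 -0.1] open 0.0853 grip 0.0 q [ 0.75  0.07  0.28 -0.01 -1.8  -0.47]
.552 .277 .33 -163.8 -> [0.552 0.277 0.33 ] : [ 0.003  0.001 -0.    -0.081 -0.044 -0.015] mm 37 deg 1
[409.11607527 335.82142364]
[352.54316941 336.08697207]
[347.5910763  201.76734531]
[409.85707075 201.6044791 ]
```

View pics/w2.png

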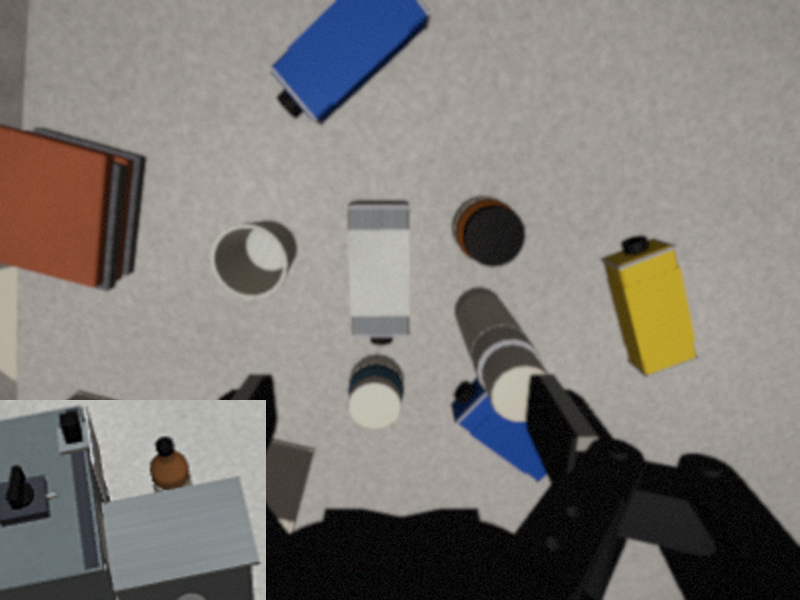

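Tin top spans (349–409, 204–335), within 2 px of prediction. The inset shows the shutter open and the knob turned. I'll descend onto the tin.

>>> step_arm:
  targets: "0.003 0 0 -0.081 -0.044 0.1 1; 0.003 0 0 -0.081 -0.044 0.25 1; 0.003 0 0 -0.081 -0.044 0.4 1; 0.003 0 0 -0.081 -0.044 0.5 1; 0.003 0 0 -0.081 -0.044 0.5 1"

```text
t: 10.38
tcp_pos: [0.549, 0.2754, 0.1223]
ee_rot: [2.509, -1.89, -0.007]
force: [-0.2, 0.0, 0.7]
opening: 0.0854
grip_force: 0.0
```

>>> step_arm:
  targets: "0 0 0 0 0 0 1"

```text
t: 10.5
tcp_pos: [0.5516, 0.2774, 0.1284]
ee_rot: [-2.504, 1.884, 0.002]
force: [0.0, -0.4, 1.8]
opening: 0.0854
grip_force: 0.0
```

```bash
python3 plan.py ".5523 .2774 .010 -163.8"
```

```text
t 10.5 tcp [0.5516 0.2774 0.1284] bin [-0.4993  0.0422  0.1284] yaw -163.9 z [ 0.004  0.007 -1.   ] F [ 0.  -0.4  1.8] open 0.0854 grip 0.0 q [ 0.79  0.09 -0.05 -0.   -1.42 -0.51]
.5523 .2774 .010 -163.8 -> [0.552 0.277 0.01 ] : [-0.002  0.002 -0.001  0.002 -0.     0.296] mm 118 deg 0
```

>>> step_arm:
  targets: "0 0 0 0 0 0.1 1; 0 0 0 0 0 0.2 1; 0 0 0 0 0 0.26 1; 0 0 0 0 0 0.29 1; 0 0 0 0 0 0.29 1"

```text
t: 11.12
tcp_pos: [0.551, 0.2786, 0.0105]
ee_rot: [-2.506, 1.885, 0.004]
force: [-0.7, 0.5, -0.1]
opening: 0.0856
grip_force: 0.0
```

>>> step_arm:
  targets: "0 0 0 0 0 0 -0.2; 0 0 0 0 0 0 -0.2; 0 0 0 0 0 0 -0.2; 0 0 0 0 0 0 -0.2"
  newtons: 50

```text
t: 11.62
tcp_pos: [0.5516, 0.2791, 0.0116]
ee_rot: [-2.505, 1.883, 0.002]
force: [-0.3, 0.9, 7.0]
opening: 0.0593
grip_force: 56.9
```

```bash
python3 plan.py ".5523 .2774 .010 -163.8"
```

```text
t 11.62 tcp [0.5516 0.2791 0.0116] bin [-0.501   0.0423  0.0116] yaw -163.9 z [ 0.004  0.007 -1.   ] F [-0.3  0.9  7. ] open 0.0593 grip 56.9 q [ 0.79  0.17 -0.18 -0.   -1.21 -0.51]
.5523 .2774 .010 -163.8 -> [0.552 0.277 0.01 ] : [-0.002  0.002 -0.     0.005 -0.     0.004] mm 2 deg 0
```

>>> step_arm:
  targets: "0 0 0 0 0 -0.15 -0.2; 0 0 0 0 0 -0.3 -0.2; 0 0 0 0 0 -0.45 -0.2; 0 0 0 0 0 -0.6 -0.2; 0 0 0 0 0 -0.7 -0.2"

```text
t: 12.25
tcp_pos: [0.5502, 0.2767, 0.2922]
ee_rot: [-2.505, 1.884, 0.004]
force: [0.2, 0.1, -3.2]
opening: 0.0591
grip_force: 56.9
```

>>> step_arm:
  targets: "0 0 0 0 0 0 -0.2"

```text
t: 12.38
tcp_pos: [0.551, 0.277, 0.2931]
ee_rot: [-2.502, 1.883, 0.003]
force: [-0.4, 0.7, -3.9]
opening: 0.0594
grip_force: 56.9
```

```bash
python3 plan.py ".54 .08 .29 -170; b -.105 0 .27 -90"
```

```text
t 12.38 tcp [0.551  0.277  0.2931] bin [-0.499   0.0416  0.2931] yaw -163.9 z [ 0.005  0.009 -1.   ] F [-0.4  0.7 -3.9] open 0.0594 grip 56.9 q [ 0.79  0.09  0.25 -0.   -1.72 -0.51]
.54 .08 .29 -170 -> [0.54 0.08 0.29] : [-0.002  0.002  0.034  0.466  0.163  0.003] mm 197 deg 6
b -.105 0 .27 -90 -> [ 0.529 -0.119  0.27 ] : [0.    0.    0.039 0.484 0.112 0.05 ] mm 200 deg 7
```

>>> step_arm:
  targets: "0 0 0.01 0.15 0.05 0 -0.2; 0 0 0.02 0.3 0.1 0 -0.2; -0.002 0.002 0.034 0.4 0.14 0 -0.2; -0.002 0.002 0.034 0.466 0.163 0.003 -0.2; -0.002 0.002 0.034 0.466 0.163 0.003 -0.2"

```text
t: 13.0
tcp_pos: [0.5386, 0.078, 0.2851]
ee_rot: [2.399, -2.018, -0.006]
force: [-0.2, -0.4, -3.8]
opening: 0.0593
grip_force: 56.7
```

>>> step_arm:
  targets: "0 0 0.01 0.13 0.03 0 -0.2; 0 0 0.02 0.26 0.06 0 -0.2; 0 0 0.039 0.39 0.09 0.03 -0.2; 0 0 0.039 0.484 0.112 0.05 -0.2; 0 0 0.039 0.484 0.112 0.05 -0.2"

```text
t: 13.62
tcp_pos: [0.5279, -0.1202, 0.2648]
ee_rot: [2.27, -2.161, -0.008]
force: [-0.3, 0.9, -2.8]
opening: 0.0589
grip_force: 56.6
```

>>> step_arm:
  targets: "0 0 0 0 0 0 -0.2; 0 0 0 0 0 0 -0.2"

```text
t: 13.88
tcp_pos: [0.5289, -0.1177, 0.2671]
ee_rot: [2.276, -2.158, -0.004]
force: [0.8, 0.6, -3.7]
opening: 0.0593
grip_force: 56.6
```

```bash
python3 plan.py "b -.105 0 .175 -90"
```

```text
t 13.88 tcp [ 0.5289 -0.1177  0.2671] bin [-0.1058 -0.0005  0.2671] yaw -177.0 z [-0.005 -0.002 -1.   ] F [ 0.8  0.6 -3.7] open 0.0593 grip 56.6 q [ 0.15 -0.1   0.01  0.   -1.69 -0.1 ]
b -.105 0 .175 -90 -> [ 0.529 -0.119  0.175] : [ 0.002 -0.001  0.001  0.002 -0.003  0.23 ] mm 92 deg 0
```

>>> step_arm:
  targets: "0 0 0 0 0 0.08 -0.2; 0.002 -0.001 0 0 0 0.16 -0.2; 0.002 -0.001 0 0 0 0.225 -0.2; 0.002 -0.001 0 0 0 0.225 -0.2; 0.002 -0.001 0 0 0 0.225 -0.2"

```text
t: 14.5
tcp_pos: [0.5289, -0.1188, 0.1791]
ee_rot: [-2.277, 2.16, -0.003]
force: [-0.2, -0.6, -3.0]
opening: 0.0593
grip_force: 56.6
```

>>> step_arm:
  targets: "0 0 0 0 0 0.012 -0.2; 0 0 0 0 0 0.024 -0.2; 0 0 0 0 0 0.024 -0.2"

```text
t: 14.88
tcp_pos: [0.5281, -0.1191, 0.1673]
ee_rot: [-2.277, 2.162, 0.001]
force: [-0.1, -0.4, -2.7]
opening: 0.0592
grip_force: 56.6
```

```bash
python3 plan.py "b -.105 0 .162 -90"
```

```text
t 14.88 tcp [ 0.5281 -0.1191  0.1673] bin [-0.1046 -0.0014  0.1673] yaw -177.0 z [ 0.001  0.001 -1.   ] F [-0.1 -0.4 -2.7] open 0.0592 grip 56.6 q [ 0.15 -0.12 -0.18 -0.   -1.5  -0.1 ]
b -.105 0 .162 -90 -> [ 0.529 -0.119  0.162] : [-0.     0.     0.    -0.001 -0.004  0.013] mm 6 deg 0
```

>>> step_arm:
  targets: "0 0 0 0 -0.003 0.007 -0.2; 0 0 0 0 -0.003 0.013 -0.2; 0 0 0 0 -0.003 0.013 -0.2"

```text
t: 15.25
tcp_pos: [0.5294, -0.1191, 0.1623]
ee_rot: [-2.277, 2.162, 0.0]
force: [-0.7, 0.8, -2.6]
opening: 0.0592
grip_force: 56.7
```

>>> step_arm:
  targets: "0 0 0 0 0 0.004 -0.2; 0 0 0 0 0 0.004 -0.2"

```text
t: 15.5
tcp_pos: [0.5296, -0.1192, 0.1618]
ee_rot: [-2.276, 2.162, -0.002]
force: [-1.6, -0.8, -0.1]
opening: 0.0592
grip_force: 57.1
```

>>> step_arm:
  targets: "0 0 0 0 0 0.004 -0.2; 0 0 0 0 0 0.004 -0.2"

```text
t: 15.75
tcp_pos: [0.5298, -0.1193, 0.1616]
ee_rot: [-2.276, 2.161, -0.004]
force: [-4.6, 1.1, 6.4]
opening: 0.0593
grip_force: 57.9
```

In contact with the shelf. I'll release, rise, and look.

>>> step_arm:
  targets: "0 0 0 0 0 -0.004 0.9; 0 0 0 0 0 -0.004 0.9; 0 0 0 0 0 -0.004 0.9; 0 0 0 0 0 -0.004 0.9; 0 0 0 0 0 -0.06 0.9"

```text
t: 16.38
tcp_pos: [0.5285, -0.1189, 0.1816]
ee_rot: [2.277, -2.163, -0.004]
force: [0.8, -0.0, 0.7]
opening: 0.081
grip_force: 0.0
```

>>> step_arm:
  targets: "0 0 0 0 0 -0.1 0.9; 0 0 0 0 0 -0.2 0.9; 0 0 0 -0.15 0 -0.25 -1; 0 0 0 -0.3 0 -0.25 -1; 0 0 0 -0.35 0 -0.25 -1"

```text
t: 17.0
tcp_pos: [0.5218, 0.0233, 0.2837]
ee_rot: [-2.279, 2.158, -0.0]
force: [0.1, -0.5, -0.2]
opening: 0.027
grip_force: 0.0
```

>>> step_arm:
  targets: "0 0 0 0 0 0 -1; 0 0 0 0 0 0 -1"

```text
t: 17.25
tcp_pos: [0.5221, 0.0202, 0.2836]
ee_rot: [-2.277, 2.162, -0.001]
force: [0.2, 0.0, -0.2]
opening: 0.0002
grip_force: 0.0
```

```bash
python3 plan.py "b -.23 0 .28 -90; b -.23 0 .165 -90"
python3 - <<'E'
from h import *
snap(['wrist','scene','top']); 
d=load('wrist');w=cv2.resize(d['frame'][:,:,::-1],(400,300))
t=[cv2.resize(load(n)['frame'][v:v+100,u:u+133,::-1],(400,300),interpolation=cv2.INTER_CUBIC) for n,u,v in(('scene',155,175),('top',270,140))]
t=[cv2.convertScaleAbs(x,alpha=1.4) for x in [w]+t]
cv2.imwrite('pics/w3.png',np.vstack([np.hstack(t[1:]),np.hstack([t[0],t[0]*0])]))
E
```

```text
t 17.25 tcp [0.5221 0.0202 0.2836] bin [-0.2439 -0.0003  0.2836] yaw -177.1 z [ 0.001  0.001 -1.   ] F [ 0.2  0.  -0.2] open 0.0002 grip 0.0 q [ 0.42 -0.16 -0.01 -0.   -1.72 -0.37]
b -.23 0 .28 -90 -> [0.523 0.006 0.28 ] : [-0.     0.     0.     0.035 -0.001  0.009] mm 14 deg 0
b -.23 0 .165 -90 -> [0.523 0.006 0.165] : [0.    0.    0.    0.    0.    0.288] mm 115 deg 0
```

View pics/w3.png

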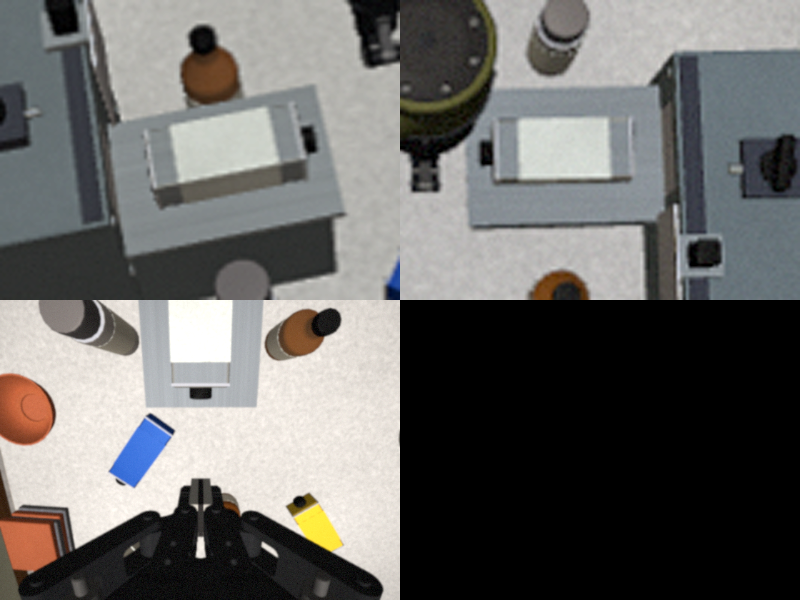

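The tin is straight on the middle line, cap outward, clear of the flap. The shutter is open with its handle at (704,250), and the bystanders are in place. Next, go behind the cap and push.

>>> step_arm:
  targets: "0 0 0 0 0 0.1 -1; 0 0 0 0 0 0.2 -1; 0 0 0 0 0 0.3 -1; 0 0 0 0 0 0.3 -1; 0 0 0 0 0 0.3 -1"

```text
t: 18.02
tcp_pos: [0.5231, 0.0203, 0.1657]
ee_rot: [-2.275, 2.162, -0.004]
force: [-0.7, -0.4, 0.2]
opening: 0.0
grip_force: 0.0
```

>>> step_arm:
  targets: "0 0 0 0.04 0 0 -1; 0 0 0 0.08 0 0 -1; 0 0 0 0.12 0 0 -1; 0 0 0 0.16 0 0 -1; 0 0 0 0.16 0 0 -1"

```text
t: 18.65
tcp_pos: [0.5255, -0.0446, 0.1635]
ee_rot: [-2.275, 2.165, -0.001]
force: [-0.8, -0.4, -0.0]
opening: -0.0002
grip_force: 0.0
```

```bash
python3 plan.py "b -.09 0 .163 -90"
```

```text
t 18.65 tcp [ 0.5255 -0.0446  0.1635] bin [-0.1791 -0.0002  0.1635] yaw -177.2 z [ 0.001  0.001 -1.   ] F [-0.8 -0.4 -0. ] open -0.0002 grip 0.0 q [ 0.3  -0.15 -0.22 -0.   -1.5  -0.25]
b -.09 0 .163 -90 -> [ 0.53  -0.134  0.163] : [-0.     0.    -0.     0.223 -0.001  0.001] mm 89 deg 0
```

>>> step_arm:
  targets: "0 0 0 0.05 0 0 -1; 0 0 0 0.1 0 0 -1; 0 0 0 0.15 0 0 -1; 0 0 0 0.2 0 0 -1; 0 0 0 0.2 0 0 -1"

```text
t: 19.27
tcp_pos: [0.5295, -0.1237, 0.1631]
ee_rot: [-2.276, 2.164, 0.0]
force: [0.2, 0.6, 0.7]
opening: 0.0001
grip_force: 0.0
```

```bash
python3 plan.py "b -.055 0 .163 -90"
python3 - <<'E'
from h import *
snap(['scene','top'])
t=[cv2.convertScaleAbs(cv2.resize(load(n)['frame'][v:v+100,u:u+133,::-1],(400,300),interpolation=cv2.INTER_CUBIC),alpha=1.4) for n,u,v in(('scene',155,175),('top',290,140))]
cv2.imwrite('pics/w4.png',np.hstack(t))
E
```

```text
t 19.27 tcp [ 0.5295 -0.1237  0.1631] bin [-0.0998 -0.0003  0.1631] yaw -177.1 z [ 0.001  0.001 -1.   ] F [0.2 0.6 0.7] open 0.0001 grip 0.0 q [ 0.14 -0.11 -0.18 -0.   -1.49 -0.09]
b -.055 0 .163 -90 -> [ 0.532 -0.168  0.163] : [-0.     0.    -0.     0.112 -0.001  0.   ] mm 45 deg 0
```

View pics/w4.png

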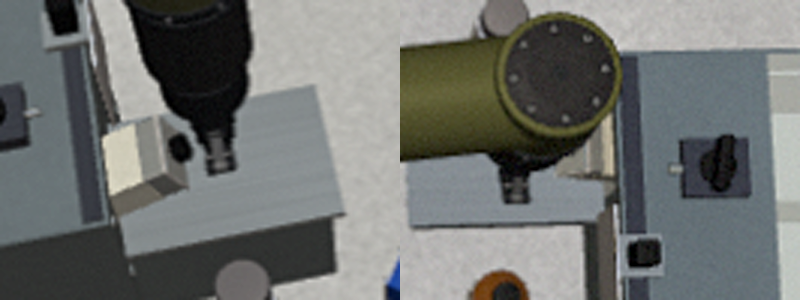

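The tin is partly through the flap, apparently yawed a little, with its cap at scene crop (180,148). I'll quantify that.

Run:
```python
from h import *
a=load('scene'); q=[.5348,-.2234]; c,s=np.cos(-1.52),np.sin(-1.52)
f=lambda x,y:(155+x*133/400,175+y/3)
for n,p,z in [('cap',(181,148),.171),('endtop near',(163,115),.192),('endtop far',(187,183),.192),('endbottom far',(188,188),.15),('front near',(104,132),.192),('front far',(118,213),.15),('finger',(217,165),.163)]:
    w=atz(a,f(*p),z)[:2]-q; print(n,np.round([c*w[0]+s*w[1],-s*w[0]+c*w[1]],3))
g=cv2.convertScaleAbs(cv2.resize(a['frame'][205:260,180:260,::-1],(800,550),interpolation=cv2.INTER_CUBIC),alpha=1.3)
cv2.imwrite('pics/w5.png',g)
```

```text
cap [-0.067 -0.016]
endtop near [-0.057 -0.042]
endtop far [-0.068  0.032]
endbottom far [-0.066  0.014]
front near [-0.002 -0.036]
front far [0.    0.026]
finger [-0.096  0.004]
```

View pics/w5.png

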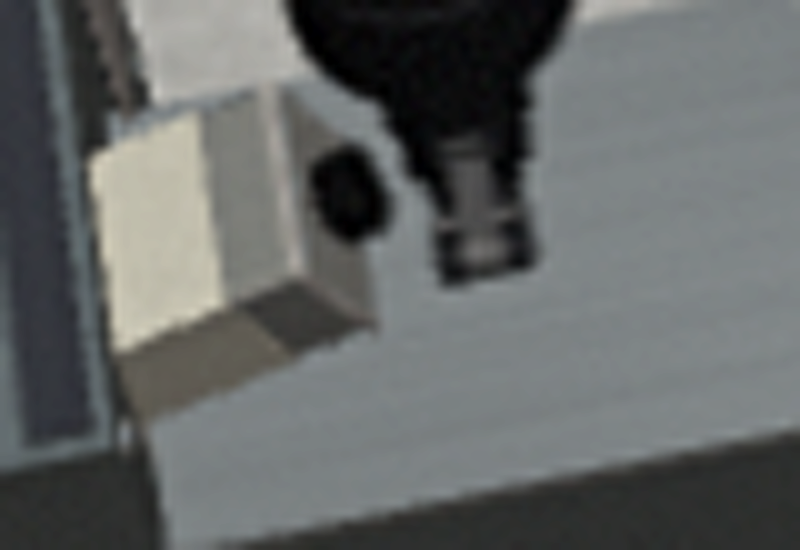

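The tin appears to be tipping nose-down already, with its end face turned upward. I'll wait half a second and check.

>>> step_arm:
  targets: "0 0 0 0 0 0 -1; 0 0 0 0 0 0 -1; 0 0 0 0 0 0 -1; 0 0 0 0 0 0 -1; 0 0 0 0 0 0 -1"

```text
t: 20.0
tcp_pos: [0.5297, -0.123, 0.1635]
ee_rot: [-2.277, 2.162, -0.001]
force: [0.1, 0.4, -1.2]
opening: -0.0004
grip_force: 0.0
```

Run:
```python
from h import *
a0=load('scene')['frame'].astype(int); snap(['scene']); a=load('scene')['frame'].astype(int)
df=abs(a-a0).max(2)>40; ys,xs=np.nonzero(df); print(df.sum(), xs.min() if len(xs) else 0, xs.max() if len(xs) else 0, ys.min() if len(ys) else 0, ys.max() if len(ys) else 0)
print(a[222:232,185:230:5].mean(2).astype(int))   # label / cap region now
print(a0[222:232,185:230:5].mean(2).astype(int))
```

```text
376 189 334 101 242
[[ 43  46  98 101 103  99 100  89  40]
 [ 42  53 101 103 101 100 100 101  36]
 [ 43  55 102 101 101 100 101 100  29]
 [ 40  54 102 101 102 101  98  99  25]
 [ 42  52 102 102 101  99  99 102  41]
 [ 41  54 102 101 100 100 102 102  57]
 [ 40  53 100 100 101 103 103 101  20]
 [ 41  52 100 100 104 103 100 101  18]
 [ 41  52 101 104 103 100 100  99  29]
 [ 42  48 105 102 100 100  99  99  19]]
[[ 43 145 141 117  95  63   3  66  47]
 [ 40 145 140 117  93  66   6  97  47]
 [ 42 141 140 128  93  67  12 102  38]
 [ 41 139 142 138  95  65  12 102  37]
 [ 41 140 141 140  96  73   8 105  44]
 [ 41 139 141 141  95  76   0 105  57]
 [ 41 139 141 140  95  82   5 103  25]
 [ 39 140 142 141  94  88  43 102  27]
 [ 41 135 140 143  96  93  66 100  35]
 [ 42 111 141 143  93  96  67  99  23]]
```

The tin is gone from the shelf. I'll retract clear and take a final look.

>>> step_arm:
  targets: "0 0 0 -0.12 0 0 -1; 0 0 0 -0.25 0 0 -1; 0 0 0 -0.35 0 -0.15 -1; 0 0 0 -0.4 0 -0.3 -1; 0 0 0 -0.45 0 -0.4 -1"

```text
t: 20.68
tcp_pos: [0.52, 0.0572, 0.3263]
ee_rot: [-2.276, 2.161, -0.002]
force: [0.2, 0.3, 0.2]
opening: 0.0002
grip_force: 0.0
```

>>> step_arm:
  targets: "0 0 0 0 0 0 -1; 0 0 0 0 0 0 -1; 0 0 0 0 0 0 -1; 0 0 0 0 0 0 -1; 0 0 0 0 0 0 -1"

```text
t: 21.3
tcp_pos: [0.5201, 0.0562, 0.3232]
ee_rot: [-2.277, 2.163, -0.0]
force: [0.4, -0.4, 0.6]
opening: -0.0001
grip_force: 0.0
```

```bash
python3 plan.py
python3 - <<'E'
from h import *
snap(['scene','top','wrist'])
a=cv2.resize(load('scene')['frame'][:,:,::-1],(400,300),interpolation=cv2.INTER_AREA)
w=cv2.resize(load('wrist')['frame'][:,:,::-1],(400,300),interpolation=cv2.INTER_AREA)
t=cv2.resize(load('top')['frame'][140:260,320:480,::-1],(400,300),interpolation=cv2.INTER_CUBIC)
s=cv2.resize(load('scene')['frame'][160:280,70:230,::-1],(400,300),interpolation=cv2.INTER_CUBIC)
cv2.imwrite('pics/fin.png',cv2.convertScaleAbs(np.vstack([np.hstack([a,w]),np.hstack([t,s])]),alpha=1.4))
E
```

```text
t 21.3 tcp [0.5201 0.0562 0.3232] bin [-0.28   -0.0005  0.3232] yaw -177.1 z [ 0.001  0.001 -1.   ] F [ 0.4 -0.4  0.6] open -0.0001 grip 0.0 q [ 0.49 -0.13  0.08 -0.   -1.79 -0.44]
```

View pics/fin.png

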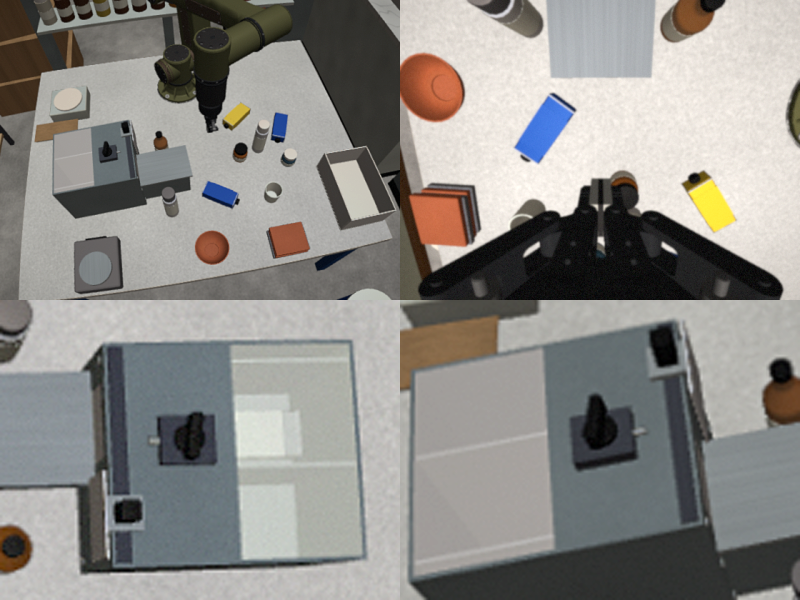

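The shelf is empty, the knob and shutter stayed open, the bystanders are unmoved, and a pale edge has appeared under the window at (295,430). I'll tilt the wrist camera to check the flap numerically and that the tin has settled.

>>> step_arm:
  targets: "0 0.05 0 -0.1 0 -0.1 -1; 0 0.1 0 -0.1 0 -0.1 -1; 0 0.15 0 -0.1 0 -0.1 -1; 0 0.2 0 -0.1 0 -0.1 -1; 0 0.25 0 -0.1 0 -0.1 -1"

```text
t: 22.08
tcp_pos: [0.5181, 0.097, 0.3641]
ee_rot: [1.81, -1.719, 0.756]
force: [-0.0, 0.2, -0.6]
opening: 0.0001
grip_force: 0.0
```

>>> step_arm:
  targets: "0 0.03 0 0 0 0 -1; 0 0.03 0 0 0 0 -1; 0 0.03 0 0 0 0 -1"

```text
t: 22.45
tcp_pos: [0.5181, 0.0963, 0.3644]
ee_rot: [1.75, -1.664, 0.822]
force: [0.5, 0.1, 0.7]
opening: -0.0001
grip_force: 0.0
```

```bash
python3 plan.py
python3 - <<'E'
from h import *
t0=load('top')['frame'].astype(int)
snap(['wrist','top']); d=load('wrist'); t1=load('top')['frame'].astype(int)
print('window change',(abs(t1-t0)[150:250,410:470].max(2)>25).sum())
q=[.5348,-.2234]; c,s=np.cos(-1.52),np.sin(-1.52)
B=lambda p:np.array([q[0]+c*p[0]-s*p[1],q[1]+s*p[0]+c*p[1],p[2]])
print([proj(d,B(p)).round() for p in((0,-.046,.15),(0,.046,.15),(0,.046,.223),(0,-.046,.223))])
for z in np.arange(.245,.125,-.008):
    r=[]
    for y in np.arange(-.07,.071,.01):
        u,v=proj(d,B((-.0 if z>.15 else (z-.15)*2,y,max(z,.15)))).round().astype(int)
        r.append(int(d['frame'][v,u].mean()) if 0<=v<420 and 0<=u<560 else -1)
    print(round(z,3),r)
E
```

```text
t 22.45 tcp [0.5181 0.0963 0.3644] bin [-0.3202 -0.0004  0.3644] yaw -177.1 z [ 0.041 -0.767 -0.641] F [0.5 0.1 0.7] open -0.0001 grip 0.0 q [ 0.88  0.09 -0.05  0.63 -2.06 -0.72]
window change 0
[array([308., 135.]), array([254., 135.]), array([250.,  99.]), array([312.,  99.])]
0.245 [115, 80, 81, 85, 84, 84, 86, 83, 86, 90, 89, 90, 87, 85, 89]
0.237 [111, 69, 72, 68, 67, 67, 67, 66, 71, 68, 69, 69, 71, 67, 72]
0.229 [112, 71, 70, 68, 68, 68, 69, 67, 68, 66, 70, 70, 70, 67, 81]
0.221 [114, 72, 70, 70, 71, 71, 64, 65, 62, 66, 61, 67, 65, 70, 88]
0.213 [112, 68, 71, 115, 116, 114, 114, 112, 112, 111, 113, 114, 71, 72, 70]
0.205 [113, 74, 71, 111, 114, 113, 113, 114, 115, 113, 116, 114, 72, 72, 69]
0.197 [111, 73, 71, 112, 113, 114, 115, 114, 116, 117, 116, 113, 70, 70, 69]
0.189 [110, 70, 72, 112, 112, 115, 113, 117, 115, 113, 117, 114, 70, 68, 71]
0.181 [112, 69, 75, 112, 113, 113, 113, 115, 111, 117, 118, 114, 73, 67, 73]
0.173 [112, 73, 72, 108, 113, 111, 116, 114, 110, 113, 113, 110, 70, 70, 69]
0.165 [111, 70, 70, 108, 110, 110, 108, 110, 109, 115, 112, 115, 67, 73, 68]
0.157 [110, 74, 75, 113, 112, 110, 112, 108, 111, 110, 116, 114, 71, 70, 70]
0.149 [128, 149, 147, 150, 148, 151, 147, 149, 148, 147, 145, 147, 143, 144, 110]
0.141 [118, 148, 149, 153, 152, 153, 147, 149, 148, 150, 147, 150, 144, 147, 129]
0.133 [113, 152, 148, 151, 152, 154, 148, 148, 147, 145, 146, 146, 144, 148, 119]
```

The mouth is filled uniformly by the aluminium flap (same brightness as the shutter), down to its lower edge, so it is shut. Nothing under the window is moving, so I'm handing in.

```bash
python3 -c "
from station import ctrl; print(ctrl.sign_off())"
```

```text
the job is handed in; nothing more can be done
None
```

I turned the knob to its stop, slid the shutter fully open, and laid the tin on the shelf and pushed it through. It went down the chute and the flap is shut behind it. The bystanders look unmoved, and I handed the job in at about 22 s.

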